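# Complete the presenter's microphone kit from the parts bin

### The arm

A 6-joint arm with a two-finger parallel gripper is mounted at the origin on the work surface. World frame = base frame: x ahead of the robot, y to its left, z up, the work surface at z = 0. Lengths are in m, angles in rad, forces in N, time in s.
With the tool pointing down it reaches from about 0.35 to 0.775 m from the base axis. Payload 5.5 kg.
Tool frame: the origin (TCP) lies between the finger pads; the fingertips stand 25 mm ahead of it and the grasp point (between the pads) lies 6 mm ahead of it (manip.tip_extent is the distance from the TCP to the fingertips, in m); z points along the fingers, y is the direction in which the jaws open and shut (so a half turn about z gives the same grasp; the last joint's range is limited). The gripper opens to 85 mm and grips with 20 to 120 N. Pads are 22 mm wide; open, the fingers measure 114 mm over their backs; the gripper's body (76 mm by 85 mm) begins 54 mm behind the grasp point. The pads swing forward as they close: fully open they stand 13 mm farther back than shut.
Start: joints at [-1.407, 0.313, 0.046, 1.304, 0, 1.431], TCP at [0.172, -0.549, 0.256] pointing down, gripper open.
Joint ranges: [-2.76, 2.76], [-0.86, 1.69], [-1.03, 1.26], [-2.2, 2.34], [-1.47, 1.5], [-3.14, 3.14]. Speed limits (rad/s): [2.57, 2.57, 3.14, 3.14, 3.14, 3.14].

### API

Orientations are given as a rotation vector (axis times angle).
In Python, from cell import manip gives the robot as it stands.
- The arm moves only by the shell command python3 -m handwheel 'ROWS' [FORCE]. ROWS is JSON, one flat list of numbers, 7 for each row, row after row: the shift along the tool's x, y, z in mm, then the turn, a rotation vector about the tool's x, y, z in rad, then the gripper's target within -1 to 1 (shut at 1, half-way at 0, fully open at -1). In form: [tx, ty, tz, wx, wy, wz, fingers, tx, ty, tz, wx, wy, wz, fingers, ...]. A call has 1 to 5 rows; each row is the pose to reach, as a shift and turn from the pose measured when the call began, along the tool's axes at that moment; what a row does not reach only later rows make up. A row lasts 1/12 s, in which the tool goes at most 41.7 mm and 7.16 degrees, less where a joint would pass 70% of its speed; a pose out of reach is approached as far as the arm can. A call with a gripper value outside its range is refused whole. The fingers move at their own pace and stop on an object; FORCE is the grip in N (left out, the last holds). Time passes only in rows, so rows that repeat a pose let the fingers close. It gives the time, the measured TCP pose, the force and the opening at its end, in the units of the state.
- manip.get_state(): the state, without advancing time (a new reading comes with each control period).
- manip.grab_frame(name): name is "side" or "top" or "wrist"; returns a dict with "img" (420x560x3 uint8, red, green, blue), "vfov" (degrees; the focal length in pixels is half the picture's height over the tangent of half this angle, whatever the lens; pixels are square), "cx", "cy" (the principal point, pixels), "position" and "orientation" of the camera in the world. Camera axes: x right, y down, z forward; pixel columns grow to the right and rows downward; lengths in m; the calibration is good to about 2 mm. The wrist camera is an equidistant fisheye: a pixel r from the principal point sees the ray r / f radians off the axis. A picture is of the moment at which its call begins. There is no depth.
- manip.sign_off(): hands the job in, once; it reports no verdict.
The state is a dict: "time": time; "joint_pos": joint angles; "qvel": joint speeds; "joint_efforts": joint torques, N m; "ee_pos": TCP position; "orientation": TCP orientation; "contact_force": force on the tool from outside, world axes, zero at the start; "ft_torque": the same for the moment, N m; "opening": opening from 0.0 (shut) to 1.0 (fully open).
Only numpy, scipy, OpenCV 4.12 (cv2) and the standard library are available. Lean on these libraries where they do the work, as an engineer would, in place of code of your own. Each camera call takes 0.05 s, during which the arm holds its last target.

### The job

Complete the presenter's microphone kit in this sound booth: from the compartments of the blue parts bin take the longer of the two metal adapters and the rubber ring with the hole through it. Lay the adapter flat in the long empty recess of the black kit tray, lengthwise along it, and the ring flat in the square empty recess, and leave both lying there.

Things in the scene. Friction and masses are not known exactly. Their poses are not given: they have to be found in the camera images.
- adapter_center (a point): Middle of the longer metal adapter (76 mm long, 90 g), lying flat in a compartment of the bin: aluminium body 46 mm long, 26 x 26 mm in section, with a 15 mm dark barrel of 21 mm diameter at each end. The point is 13 mm above its underside; x along its length, which is within 0.75 rad of straight ahead of the robot. The other adapter looks alike but is 44 mm long in all.
- ring_center (a point): Middle of the black rubber ring (44 mm outside, 28 mm hole, 26 mm high, 30 g, z its axis), flat in the bin; 13 mm above its underside. A like-sized cap has no hole. Bin: blue, fixed, walls and floor 5 mm, 33 mm high, 2 x 2 compartments 101 mm (ahead of the robot, within 0.25 rad) x 127 mm (across), a part within 8 mm of each middle; which part is where varies, as does the bin's side.
- long_recess (a point): Middle of the floor of the long empty recess in the fixed black kit tray (240 x 300 mm, 18 mm high). The recess is 110 mm long (this frame's x) and 70 mm wide (y), 8 mm deep, grey inside; its floor is 10 mm above the table. z up; x is within 0.2 rad of straight ahead. A microphone up to 60 mm high lies in a third recess, its axis 125 mm from here in +x.
- square_recess (a point): Middle of the floor of the square empty recess in the same kit tray: 80 x 80 mm, 8 mm deep, grey inside, floor 10 mm above the table; same axes as the long recess, and 130 mm from it in -y.
Things that resemble listed ones, but are neither listed nor needed, are in the scene too. Leave any purple look-alike of the part that bears ring_center alone.

How it is judged:
By the outcome, as a careful person would: the job done as asked, in the order asked, and still so for the second after the job is handed in, with the robot touching nothing.
It also fails if it takes over 61 s, if anything falls off the work surface, if the arm or the gripper's body presses on something with over 40 N, if the wrist force passes 120 N, or if a joint passes its speed limit or range.

## Working session

There is one attempt and no reset: what is moved stays moved. The work goes in short steps, Python scripts to look and compute and a shell command to move; the robot and the scene stay as the last step left them, time stands still between calls to the robot, and variables do not carry over. Pictures are saved under pics/ and viewed, and the job is handed in when it is done.

```bash
ls; mkdir -p pics; python3 - <<'E'
from cell import manip
import cv2
print(manip.get_state())
for n in ["side","top","wrist"]:
    f=manip.grab_frame(n)
    print(n,f["vfov"],f["cx"],f["cy"],f["position"],f["orientation"])
    cv2.imwrite(f"pics/{n}0.png",f["img"][:,:,::-1])
E
```

```text
pics
{'time': 0.0, 'joint_pos': array([-1.40663794e+00,  3.13960995e-01,  4.49249390e-02,  1.30358303e+00,
       -7.32382780e-06,  1.43119815e+00]), 'qvel': array([ 0.00176704,  0.00071839,  0.0007013 , -0.00242305, -0.00054174,
        0.00087641]), 'joint_efforts': array([ 1.01685188e-06, -4.80632722e+01,  2.98527753e+01,  1.97077473e-02,
       -1.25760089e-04,  4.28493891e-06]), 'ee_pos': array([ 0.17189626, -0.54819606,  0.25540915]), 'orientation': array([-3.10362712e+00, -4.75031706e-01,  4.66355816e-05]), 'contact_force': array([-0.49651092, -0.16747591, -0.02629295]), 'ft_torque': array([-0.0244749 ,  0.02319829, -0.00024816]), 'opening': 0.9980786274962081}
side 51.2433692148361 271.6925627355967 209.3781143322859 [0.0657056  0.69257352 0.5753875 ] [-0.67893496  2.46011078 -1.37098565]
top 57.57653350291874 279.2546398439807 215.03054804765523 [0.34657069 0.01569513 0.76411394] [-2.17578588  2.12617737 -0.22369253]
wrist 65.70646984690485 273.8661068076227 207.46195733396655 [ 0.23952376 -0.5275403   0.37405813] [ 2.34184941 -1.72141222 -0.24625895]
```

View pics/top0.png

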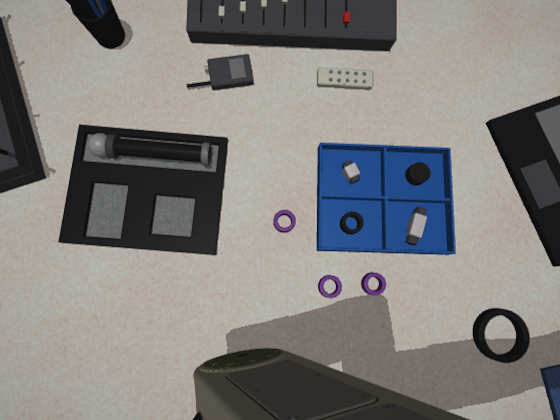

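View pics/side0.png

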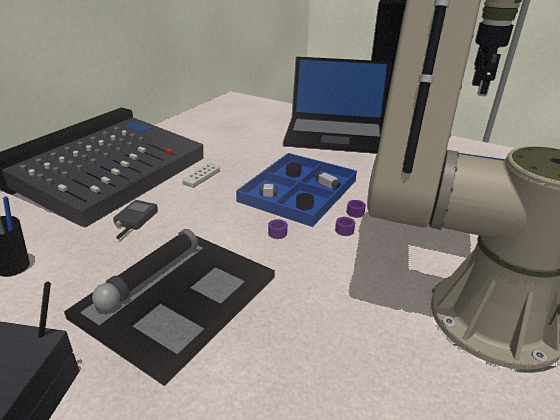

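View pics/wrist0.png

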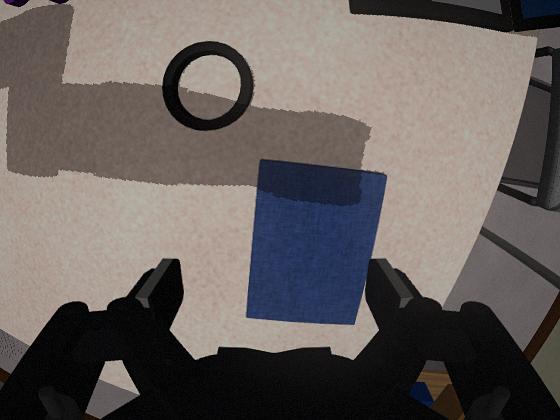

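The top view shows the bin at right, with the short adapter at (350,171), the cap at (418,174), the ring at (351,222) and the long adapter at (417,226). The tray's long recess is near (108,210) and its square recess near (173,215). I'll enlarge to measure.

```bash
python3 - <<'E'
import cv2
im=cv2.imread("pics/top0.png")
cv2.imwrite("pics/bin_z.png",cv2.resize(im[140:258,312:460],None,fx=5,fy=5,interpolation=cv2.INTER_CUBIC))
cv2.imwrite("pics/tray_z.png",cv2.resize(im[120:260,55:235],None,fx=4,fy=4,interpolation=cv2.INTER_CUBIC))
E
```

```text
(no output)
```

View pics/bin_z.png

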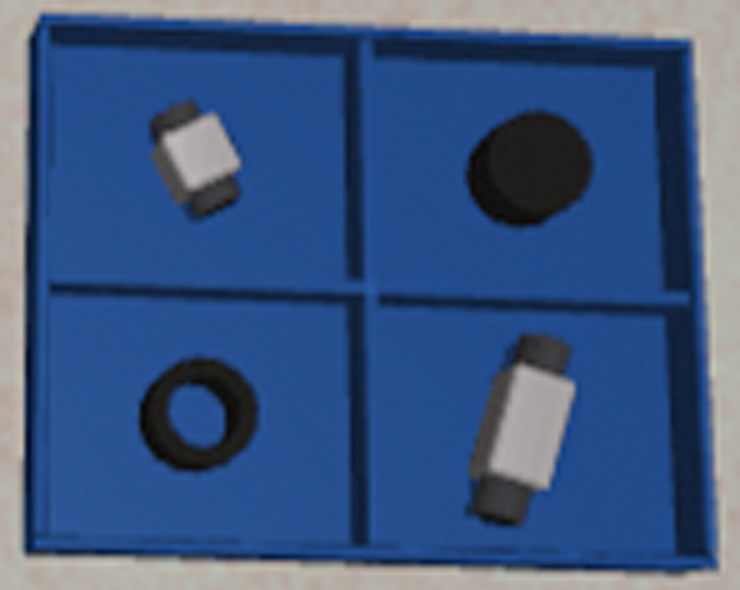

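View pics/tray_z.png

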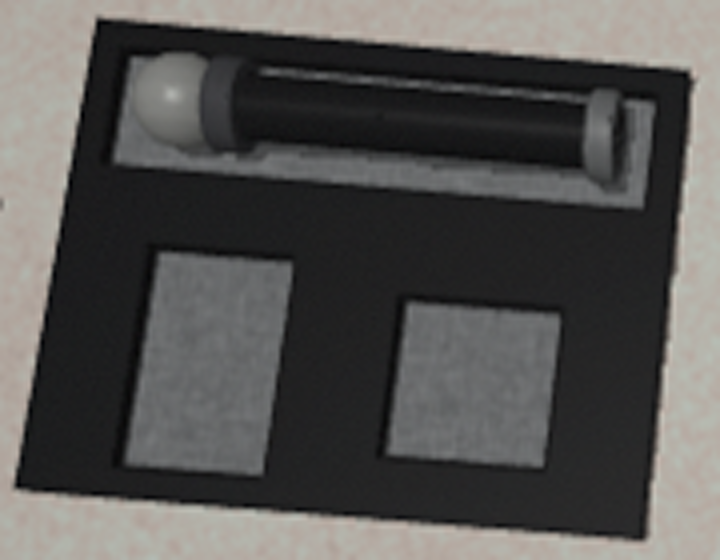

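```bash
cat > h.py <<'E'
import numpy as np
from scipy.spatial.transform import Rotation as R
from cell import manip
def ray(f,u,v):
    H=f["img"].shape[0]; fo=H/2/np.tan(np.radians(f["vfov"])/2)
    d=np.array([(u-f["cx"])/fo,(v-f["cy"])/fo,1.0])
    if f.get("fish"):
        r=np.hypot(d[0],d[1]); d=np.array([np.sin(r)*d[0]/r,np.sin(r)*d[1]/r,np.cos(r)])
    return np.array(f["position"]), R.from_rotvec(f["orientation"]).apply(d)
def onz(f,u,v,z):
    p,d=ray(f,u,v); return p+d*(z-p[2])/d[2]
def proj(f,P):
    H=f["img"].shape[0]; fo=H/2/np.tan(np.radians(f["vfov"])/2)
    c=R.from_rotvec(f["orientation"]).inv().apply(np.atleast_2d(P)-f["position"])
    if f.get("fish"):
        rr=np.hypot(c[:,0],c[:,1]); th=np.arctan2(rr,c[:,2]); s=th/np.maximum(rr,1e-12)
        return np.c_[f["cx"]+fo*s*c[:,0],f["cy"]+fo*s*c[:,1]]
    return np.c_[f["cx"]+fo*c[:,0]/c[:,2],f["cy"]+fo*c[:,1]/c[:,2]]
TOP=dict(img=np.zeros((420,560)),vfov=57.57653350291874,cx=279.2546398439807,cy=215.03054804765523,position=[0.34657069,0.01569513,0.76411394],orientation=[-2.17578588,2.12617737,-0.22369253])
SIDE=dict(img=np.zeros((420,560)),vfov=51.2433692148361,cx=271.6925627355967,cy=209.3781143322859,position=[0.0657056,0.69257352,0.5753875],orientation=[-0.67893496,2.46011078,-1.37098565])
E
python3 - <<'E'
from h import *
np.set_printoptions(precision=4,suppress=True)
def q(pts,o,s,z,n):
    P=np.array([onz(TOP,o[0]+(x+.5)/s-.5,o[1]+(y+.5)/s-.5,z) for x,y in pts])[:,:2]
    e=np.diff(np.vstack([P,P[:1]]),axis=0)
    print(n,P.mean(0),"\n",P.tolist(),"\nlen",np.hypot(*e.T),"ang",np.arctan2(e[:,1],e[:,0]))
b=(312,140);t=(55,120)
q([(520,360),(575,378),(545,490),(493,470)],b,5,.031,"adapter")
q([(515,355),(571,355),(528,505),(475,505)],b,5,.018,"ad-barrels?")
q([(206,357),(258,410),(206,468),(150,410)],b,5,.031,"ring")
q([(40,15),(692,40),(715,570),(28,550)],b,5,.033,"bin")
q([(97,18),(692,72),(645,538),(15,488)],t,4,.018,"tray")
q([(148,243),(293,260),(265,475),(118,467)],t,4,.018,"long")
q([(400,295),(562,313),(545,468),(380,460)],t,4,.018,"sq")
E
```

```text
adapter [ 0.46   -0.2861] 
 [[0.4855790418116734, -0.28177757307700757], [0.47892776502378615, -0.3035868667359747], [0.43406651755111947, -0.28960175362397444], [0.44144714553050224, -0.2692419812262756]] 
len [0.0228 0.047  0.0217 0.0459] ang [-1.8668  2.8394  1.223  -0.2768]
ad-barrels? [ 0.4598 -0.2869] 
 [[0.4900390942607396, -0.28508958244397997], [0.49065981324375124, -0.30803929735615865], [0.4294522777714385, -0.28788568676644866], [0.4289438139822993, -0.2664973693939144]] 
len [0.023  0.0644 0.0214 0.0639] ang [-1.5438  2.8235  1.5946 -0.2954]
ring [ 0.4619 -0.1558] 
 [[0.48340100885828374, -0.1564083363949377], [0.46283755082129807, -0.17669046550325673], [0.43944935911556354, -0.15584515101418953], [0.4617360530034756, -0.13405678697307158]] 
len [0.0289 0.0313 0.0312 0.0311] ang [-2.3631  2.4136  0.7741 -0.801 ]
bin [ 0.5128 -0.2221] 
 [[0.6213820547939543, -0.0902451853225468], [0.619991431537558, -0.35769616932160897], [0.4041432484213203, -0.3546321598531664], [0.4057935745123786, -0.08601982179337737]] 
len [0.2675 0.2159 0.2686 0.2156] ang [-1.576   3.1274  1.5647 -0.0196]
tray [0.5212 0.2527] 
 [[0.6491311123425096, 0.39612501236119124], [0.6310991158456483, 0.09618768915488185], [0.39376823483231316, 0.10883763067305732], [0.4109068845986757, 0.40946205436094046]] 
len [0.3005 0.2377 0.3011 0.2386] ang [-1.6308  3.0883  1.5138 -0.0559]
long [0.4755 0.3255] 
 [[0.5332047359073859, 0.3591847557050233], [0.5267137037812848, 0.288113064805976], [0.4199628621934987, 0.29236371863573996], [0.4221470003551549, 0.3622225237890198]] 
len [0.0714 0.1068 0.0699 0.1111] ang [-1.6619  3.1018  1.5395 -0.0273]
sq [0.4674 0.1966] 
 [[0.5105494314436045, 0.23464501189041714], [0.5037374141974944, 0.15487936286044024], [0.4265882648702689, 0.15875225722858952], [0.42855998550530844, 0.23819787214744678]] 
len [0.0801 0.0772 0.0795 0.0821] ang [-1.656   3.0914  1.546  -0.0433]
```

```bash
cat >> h.py <<'E'
def go(x,y,z,yaw):
    "shift (mm) and turn needed in tool axes to put TCP at x,y,z, tool x at yaw, pointing down"
    s=manip.get_state(); C=R.from_rotvec(s["orientation"])
    T=R.from_euler("z",yaw)*R.from_euler("x",np.pi)
    sh=C.inv().apply(np.array([x,y,z])-s["ee_pos"])*1000; w=(C.inv()*T).as_rotvec()
    print("t",round(s["time"],2),"pos",s["ee_pos"].round(4),"yaw",round(np.arctan2(*C.as_matrix()[[1,0],[0,0]]),4),"open",round(s["opening"],3),"F",s["contact_force"].round(1),"j6",round(s["joint_pos"][5],2))
    print("ROW",sh.round(1),w.round(4))
E
python3 - <<'E'
from h import *
print(manip.tip_extent)
go(.46,-.286,.15,-.30)
E
```

```text
0.025
t 0.15 pos [ 0.1719 -0.5483  0.2556] yaw 0.3038 open 1.002 F [-0.3 -0.3 -0.4] j6 1.43
ROW [ 353.3 -164.   105.9] [-1.400e-03  2.000e-04  6.038e-01]
```

```bash
python3 -m handwheel '[38,-18,11,0,0,0.1,-0.6, 76,-35,23,0,0,0.21,-0.6, 113,-53,34,0,0,0.32,-0.6, 150,-70,45,0,0,0.42,-0.6, 187,-87,56,0,0,0.53,-0.6]' 60; python3 -c "
from h import *
go(.46,-.286,.15,-.30)"
```

```text
time: 0.57
ee_pos: [0.3207, -0.4117, 0.2006]
orientation: [-3.119, 0.362, 0.001]
contact_force: [0.8, -1.1, 0.1]
opening: 0.797
t 0.57 pos [ 0.3207 -0.4117  0.2006] yaw -0.2311 open 0.797 F [ 0.8 -1.1  0.1] j6 2.31
ROW [ 106.8 -154.2   50.8] [-0.0016  0.0008  0.0689]
```

```bash
python3 -m handwheel '[22,-31,10,0,0,0.02,-0.6, 43,-62,20,0,0,0.04,-0.6, 64,-93,30,0,0,0.06,-0.6, 86,-124,40,0,0,0.07,-0.6, 107,-154,51,-0.002,0.001,0.07,-0.6]'; python3 -c "
from h import *
import cv2
go(.46,-.286,.15,-.30)
f=manip.grab_frame('wrist'); cv2.imwrite('pics/wrist1.png',f['img'][:,:,::-1])
f['fish']=1
import pickle; pickle.dump(f,open('w1.pkl','wb'))
a=-.30; c=np.array([.46,-.286])
ex=np.array([np.cos(a),np.sin(a)]);ey=np.array([-ex[1],ex[0]])
P=[[*(c+sx*.023*ex+sy*.013*ey),.031] for sx,sy in((1,1),(1,-1),(-1,-1),(-1,1))]
uv=proj(f,np.array(P));print(uv.round(1))
im=cv2.imread('pics/wrist1.png');cv2.polylines(im,[np.int32(uv.round())],True,(0,0,255),1);cv2.imwrite('pics/wrist1m.png',im)"
```

```text
time: 0.98
ee_pos: [0.4614, -0.2846, 0.1493]
orientation: [3.106, -0.472, 0.001]
contact_force: [-0.2, 0.0, 0.5]
opening: 0.796
t 0.98 pos [ 0.4614 -0.2846  0.1493] yaw -0.3014 open 0.796 F [-0.2  0.   0.5] j6 2.74
ROW [-0.9  1.7 -0.7] [ 0.0004 -0.0004 -0.0014]
[[258.8 182. ]
 [293.7 181.9]
 [292.9 239.6]
 [259.7 239.7]]
```

View pics/wrist1m.png

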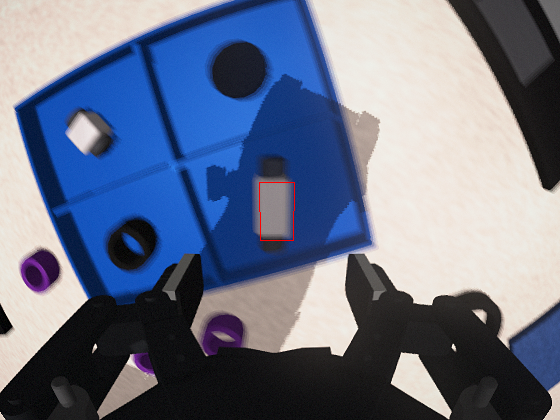

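The adapter lies between the jaws at about (273,210), with the red prediction 2–3 px off in a blurred frame. I'll take a settled picture to refine.

```bash
cat >> h.py <<'E'
def box(f,c,a,z,hx,hy):
    c=np.array(c);ex=np.array([np.cos(a),np.sin(a)]);ey=np.array([-ex[1],ex[0]])
    return proj(f,np.array([[*(c+sx*hx*ex+sy*hy*ey),z] for sx,sy in((1,1),(1,-1),(-1,-1),(-1,1))]))
E
python3 -c "
from h import *
import cv2
f=manip.grab_frame('wrist');f['fish']=1
go(.46,-.286,.15,-.30)
im=cv2.resize(f['img'][130:270,200:350,::-1],None,fx=4,fy=4,interpolation=cv2.INTER_CUBIC)
uv=box(f,(.46,-.286),-.3,.031,.023,.013)
cv2.polylines(im,[np.int32(((uv-[200,130]+.5)*4-.5).round())],True,(0,0,255),1);cv2.imwrite('pics/wrist2.png',im)"
```

```text
t 1.08 pos [ 0.4622 -0.2818  0.1478] yaw -0.2945 open 0.803 F [ 0.1 -0.3  0.5] j6 2.74
ROW [-0.9  4.7 -2.2] [-0.0022  0.0021  0.0055]
```

View pics/wrist2.png

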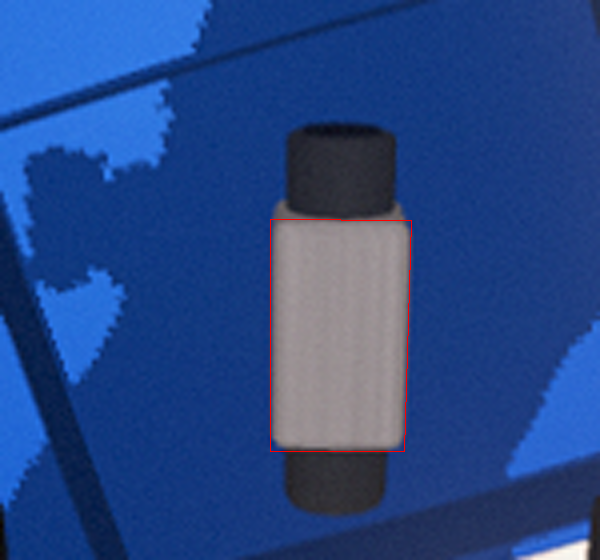

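The predicted outline fits the aluminium body to within a pixel, so I'm descending.

```bash
python3 -c "
from h import *
go(.46,-.286,.034,-.30)"
python3 -m handwheel '[-1,4.5,20,-0.002,0.002,0.006,-0.6, -1,4.5,45,-0.002,0.002,0.006,-0.6, -1,4.5,75,-0.002,0.002,0.006,-0.6, -1,4.5,90,-0.002,0.002,0.006,-0.6, -1,4.5,90,-0.002,0.002,0.006,-0.6]'; python3 -c "
from h import *
go(.46,-.286,.034,-.30)"
```

```text
t 1.08 pos [ 0.4622 -0.2818  0.1478] yaw -0.2945 open 0.803 F [ 0.1 -0.3  0.5] j6 2.74
ROW [ -0.7   5.  113.8] [-0.0022  0.0021  0.0055]
time: 1.5
ee_pos: [0.457, -0.284, 0.0541]
orientation: [-3.102, 0.47, 0.01]
contact_force: [0.1, -0.1, -0.0]
opening: 0.801
t 1.5 pos [ 0.457  -0.284   0.0541] yaw -0.3009 open 0.801 F [ 0.1 -0.1 -0. ] j6 2.74
ROW [ 3.6  1.1 20.1] [-0.0028  0.0069 -0.0009]
```

```bash
python3 -m handwheel '[3.5,1,10,-0.003,0.007,0,-0.6, 3.5,1,20,-0.003,0.007,0,-0.6, 3.5,1,20,-0.003,0.007,0,-0.6, 3.5,1,20,-0.003,0.007,0,-0.6]'; python3 -c "
from h import *
go(.46,-.286,.034,-.30)"
```

```text
time: 1.83
ee_pos: [0.4596, -0.286, 0.0343]
orientation: [-3.106, 0.471, 0.001]
contact_force: [0.4, -1.2, 0.7]
opening: 0.804
t 1.83 pos [ 0.4596 -0.286   0.0343] yaw -0.3013 open 0.804 F [ 0.4 -1.2  0.7] j6 2.74
ROW [ 0.4 -0.1  0.3] [-0.      0.0005 -0.0013]
```

Settled on target, so I'm closing on the adapter.

```bash
python3 -m handwheel '[0,0,0,0,0,0,1, 0,0,0,0,0,0,1, 0,0,0,0,0,0,1, 0,0,0,0,0,0,1, 0,0,0,0,0,0,1]' 50; python3 -m handwheel '[0,0,0,0,0,0,1, 0,0,0,0,0,0,1]' 50; python3 -c "
from h import *
import cv2
go(.46,-.286,.134,-.30)
f=manip.grab_frame('wrist'); cv2.imwrite('pics/w3.png',f['img'][:,:,::-1])"
```

```text
time: 2.25
ee_pos: [0.4602, -0.2864, 0.0353]
orientation: [3.105, -0.471, 0.002]
contact_force: [-0.0, -0.5, 6.0]
opening: 0.294
time: 2.42
ee_pos: [0.4602, -0.2864, 0.0353]
orientation: [3.105, -0.471, 0.002]
contact_force: [-0.4, -0.4, -0.5]
opening: 0.291
t 2.42 pos [ 0.4602 -0.2864  0.0353] yaw -0.3011 open 0.291 F [-0.4 -0.4 -0.5] j6 2.74
ROW [ -0.2  -0.2 -98.7] [ 0.0007 -0.0011 -0.0011]
```

View pics/w3.png

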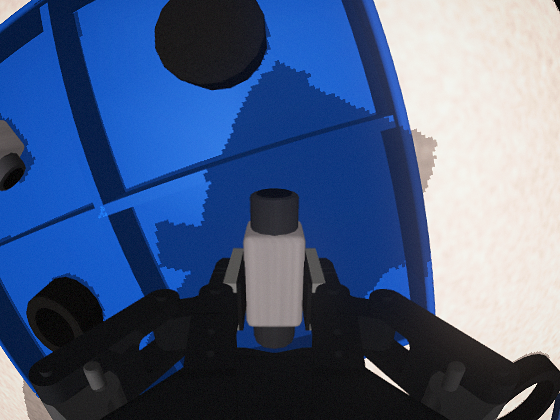

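The adapter at (275,265) is squarely between the pads, opening 0.29 (about 25 mm). Lifting.

```bash
python3 -m handwheel '[0,0,-10,0,0,0,1, 0,0,-35,0,0,0,1, 0,0,-70,0,0,0,1, 0,0,-100,0,0,0,1, 0,0,-110,0,0,0,1]'; python3 -c "
from h import *
go(.475,.3255,.15,-.055)"
```

```text
time: 2.88
ee_pos: [0.4618, -0.2876, 0.1503]
orientation: [3.102, -0.471, 0.01]
contact_force: [0.6, 0.0, -0.9]
opening: 0.29
t 2.88 pos [ 0.4618 -0.2876  0.1503] yaw -0.301 open 0.29 F [ 0.6  0.  -0.9] j6 2.74
ROW [-169.2 -589.5   -2.7] [ 0.0039 -0.0064 -0.2461]
```

```bash
python3 -m handwheel '[-6,-20,0,0,0,-0.03,1, -14,-48,-1,0,0,-0.08,1, -24,-82,-2,0,0,-0.13,1, -34,-117,-2,0,0,-0.18,1, -44,-152,-2,0.004,-0.006,-0.24,1]'; python3 -c "
from h import *
go(.475,.3255,.15,-.055)"
```

```text
time: 3.3
ee_pos: [0.464, -0.1279, 0.1514]
orientation: [-3.14, 0.093, 0.0]
contact_force: [0.2, -0.4, -0.4]
opening: 0.293
t 3.3 pos [ 0.464  -0.1279  0.1514] yaw -0.0595 open 0.293 F [ 0.2 -0.4 -0.4] j6 2.77
ROW [ -16.  -453.2    1.6] [-0.0003  0.     -0.0045]
```

```bash
python3 -m handwheel '[-1,-36,0,0,0,0,1, -2.5,-72,0,0,0,0,1, -4,-108,0,0,0,0,1, -5,-144,0,0,0,-0.004,1, -6.5,-180,1,0,0,-0.004,1]'; python3 -c "
from h import *
go(.475,.3255,.15,-.055)"
```

```text
time: 3.72
ee_pos: [0.4677, 0.0539, 0.1505]
orientation: [-3.14, 0.087, 0.0]
contact_force: [1.1, 0.1, -0.2]
opening: 0.295
t 3.72 pos [0.4677 0.0539 0.1505] yaw -0.0555 open 0.295 F [ 1.1  0.1 -0.2] j6 3.14
ROW [  -7.8 -271.5    0.6] [-0.0003  0.0001 -0.0005]
```

Joint 6 has reached 3.14, so I need the half-turned equivalent pose. The adapter is symmetric, so I'll turn the tool by −π on the way.

```bash
python3 -m handwheel '[0,-5,0,0,0,-0.11,1, 0,-15,0,0,0,-0.23,1, -1,-25,0,0,0,-0.35,1, -1,-35,0,0,0,-0.47,1, -1,-45,0,0,0,-0.59,1]'; python3 -c "
from h import *
print(manip.get_state()['joint_pos'].round(3))
go(.475,.3255,.15,-.055+np.pi)"
```

```text
time: 4.13
ee_pos: [0.4685, 0.0996, 0.1503]
orientation: [-3.027, -0.839, 0.002]
contact_force: [1.0, 0.5, -2.3]
opening: 0.291
[ 0.041  0.192 -0.383  0.997  0.     2.642]
t 4.13 pos [0.4685 0.0996 0.1503] yaw 0.5408 open 0.291 F [ 1.   0.5 -2.3] j6 2.64
ROW [ 121.8 -190.4    0.3] [-1.4000e-03 -7.0000e-04 -2.5458e+00]
```

```bash
python3 -m handwheel '[4,-6,0,0,0,-0.12,1, 8,-12,0,0,0,-0.24,1, 12,-19,0,0,0,-0.36,1, 16,-25,0,0,0,-0.48,1, 20,-32,0,0,0,-0.6,1]'; python3 -c "
from h import *
go(.475,.3255,.15,-.055+np.pi)"
```

```text
time: 4.55
ee_pos: [0.4687, 0.1376, 0.15]
orientation: [-2.638, -1.704, 0.003]
contact_force: [0.4, -0.2, -0.9]
opening: 0.292
t 4.55 pos [0.4687 0.1376 0.15  ] yaw 1.1468 open 0.292 F [ 0.4 -0.2 -0.9] j6 2.12
ROW [173.8 -71.6   0. ] [-2.2000e-03 -1.4000e-03 -1.9398e+00]
```

```bash
python3 -m handwheel '[14,-6,0,0,0,-0.12,1, 28,-12,0,0,0,-0.24,1, 42,-18,0,0,0,-0.36,1, 56,-24,0,0,0,-0.48,1, 70,-29,0,0,0,-0.6,1]'; python3 -c "
from h import *
go(.475,.3255,.15,-.055+np.pi)"
```

```text
time: 4.97
ee_pos: [0.4704, 0.214, 0.1497]
orientation: [-2.009, -2.412, 0.004]
contact_force: [0.2, -0.7, -1.8]
opening: 0.293
t 4.97 pos [0.4704 0.214  0.1497] yaw 1.7528 open 0.293 F [ 0.2 -0.7 -1.8] j6 1.66
ROW [108.9  24.7  -0.4] [-0.0026 -0.0026 -1.3338]
```

```bash
python3 -m handwheel '[12,3,0,0,0,-0.12,1, 24,5,0,0,0,-0.24,1, 36,8,0,0,0,-0.36,1, 48,11,0,0,0,-0.48,1, 60,13,0,0,0,-0.6,1]'; python3 -c "
from h import *
go(.475,.3255,.15,-.055+np.pi)"
```

```text
time: 5.38
ee_pos: [0.4719, 0.2758, 0.1493]
orientation: [-1.197, -2.901, 0.004]
contact_force: [0.4, -0.2, -1.1]
opening: 0.294
t 5.38 pos [0.4719 0.2758 0.1493] yaw 2.3588 open 0.294 F [ 0.4 -0.2 -1.1] j6 1.16
ROW [32.9 37.4 -0.7] [-0.0024 -0.0037 -0.7278]
```

```bash
python3 -m handwheel '[6,7,0,0,0,-0.12,1, 12,14,0,0,0,-0.24,1, 18,21,0,0,0,-0.36,1, 24,28,0,0,0,-0.48,1, 30,34,0,0,0,-0.6,1]'; python3 -c "
from h import *
go(.475,.3255,.15,-.055+np.pi)"
```

```text
time: 5.8
ee_pos: [0.4743, 0.3214, 0.1488]
orientation: [-0.277, -3.124, 0.003]
contact_force: [0.8, 0.3, -1.8]
opening: 0.29
t 5.8 pos [0.4743 0.3214 0.1488] yaw 2.9648 open 0.29 F [ 0.8  0.3 -1.8] j6 0.63
ROW [ 0.   4.2 -1.2] [-0.0018 -0.0051 -0.1218]
```

```bash
python3 -m handwheel '[0,3,0,-0.002,-0.005,-0.1,1, 0,4,10,-0.002,-0.005,-0.122,1, 0,4,30,-0.002,-0.005,-0.122,1, 0,4,50,-0.002,-0.005,-0.122,1, 0,4,50,-0.002,-0.005,-0.122,1]';python3 -m handwheel '[0,0,0,0,0,0,1, 0,0,0,0,0,0,1]'; python3 -c "
from h import *
import cv2
go(.475,.3255,.0413,-.055+np.pi)
for n in ('wrist','top'):
    f=manip.grab_frame(n); im=np.ascontiguousarray(f['img'][:,:,::-1])
    f['fish']=n=='wrist'
    cv2.polylines(im,[np.int32(box(f,(.475,.3255),-.055,.018,.055,.035).round())],True,(0,0,255),1)
    cv2.imwrite(f'pics/{n}4.png',im)
"
```

```text
time: 6.22
ee_pos: [0.4717, 0.3235, 0.0942]
orientation: [-0.089, -3.133, 0.006]
contact_force: [-0.3, -0.2, -2.2]
opening: 0.292
time: 6.38
ee_pos: [0.4708, 0.3229, 0.0936]
orientation: [-0.091, -3.131, 0.008]
contact_force: [-1.0, -0.4, -1.6]
opening: 0.29
t 6.38 pos [0.4708 0.3229 0.0936] yaw 3.0833 open 0.29 F [-1.  -0.4 -1.6] j6 0.52
ROW [-4.5  3.1 52.2] [-0.0051 -0.0093 -0.0032]
```

View pics/wrist4.png

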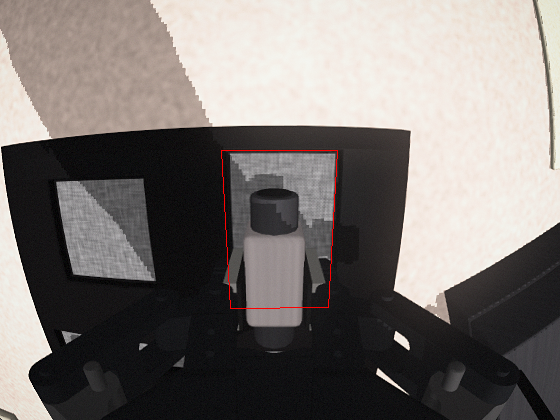

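View pics/top4.png

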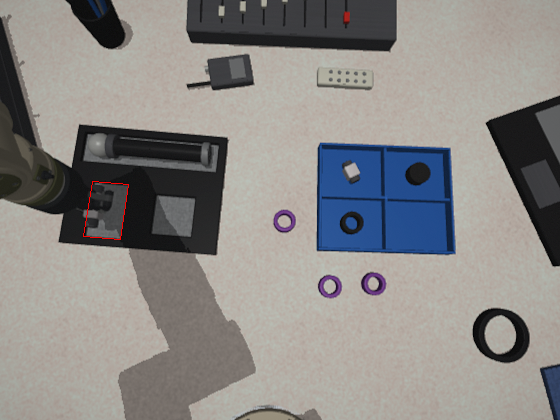

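The wrist view shows the adapter at (273,280) over the recess, and the outline fits the recess rim (x 222–338). I'm descending slowly.

```bash
python3 -m handwheel '[-4.5,3,10,-0.005,-0.009,-0.003,1, -4.5,3,22,-0.005,-0.009,-0.003,1, -4.5,3,34,-0.005,-0.009,-0.003,1, -4.5,3,44,-0.005,-0.009,-0.003,1, -4.5,3,44,-0.005,-0.009,-0.003,1]';python3 -m handwheel '[0,0,0,0,0,0,1, 0,0,0,0,0,0,1]'; python3 -c "
from h import *
go(.475,.3255,.0413,-.055+np.pi)
"
```

```text
time: 6.9
ee_pos: [0.4757, 0.3257, 0.0496]
orientation: [0.086, 3.14, 0.001]
contact_force: [-0.0, -0.1, -0.0]
opening: 0.293
time: 7.07
ee_pos: [0.476, 0.3259, 0.0502]
orientation: [0.087, 3.139, 0.001]
contact_force: [0.2, 0.0, -1.4]
opening: 0.292
t 7.07 pos [0.476  0.3259 0.0502] yaw 3.0865 open 0.292 F [ 0.2  0.  -1.4] j6 0.52
ROW [ 1.  -0.4  8.9] [ 0.0008  0.0014 -0.0001]
```

```bash
python3 -m handwheel '[1,-0.5,3,0.001,0.001,0,1, 1,-0.5,6,0.001,0.001,0,1, 1,-0.5,8.5,0.001,0.001,0,1, 1,-0.5,8.5,0.001,0.001,0,1]'; python3 -m handwheel '[0,0,0,0,0,0,1]';python3 -c "
from h import *
go(.475,.3255,.0403,-.055+np.pi)
"
```

```text
time: 7.4
ee_pos: [0.4747, 0.3253, 0.0413]
orientation: [-0.087, -3.14, 0.001]
contact_force: [0.4, -0.7, -0.5]
opening: 0.294
time: 7.48
ee_pos: [0.4746, 0.3253, 0.0412]
orientation: [-0.087, -3.14, 0.001]
contact_force: [0.4, 0.2, -1.3]
opening: 0.291
t 7.48 pos [0.4746 0.3253 0.0412] yaw 3.0865 open 0.291 F [ 0.4  0.2 -1.3] j6 0.52
ROW [-0.4  0.3  0.9] [-0.0006 -0.0003 -0.0001]
```

```bash
python3 -m handwheel '[0,0,0.8,0,0,0,1, 0,0,1.2,0,0,0,1, 0,0,1.2,0,0,0,1]';python3 -c "
from h import *
go(.475,.3255,.0403,-.055+np.pi)
"
```

```text
time: 7.73
ee_pos: [0.4747, 0.3253, 0.0403]
orientation: [-0.087, -3.14, 0.001]
contact_force: [-0.2, -0.5, 0.7]
opening: 0.294
t 7.73 pos [0.4747 0.3253 0.0403] yaw 3.0865 open 0.294 F [-0.2 -0.5  0.7] j6 0.52
ROW [-0.3  0.2 -0. ] [-0.0004 -0.0001 -0.0001]
```

Contact is felt: the weight has come off the wrist. I'll open slightly within the recess width, then lift.

```bash
python3 -m handwheel '[0,0,0,0,0,0,0.2, 0,0,0,0,0,0,0.2, 0,0,0,0,0,0,0.2]';python3 -m handwheel '[0,0,-5,0,0,0,0.2, 0,0,-15,0,0,0,0.2, 0,0,-40,0,0,0,0.2, 0,0,-80,0,0,0,0, 0,0,-110,0,0,0,-0.6]';python3 -c "
from h import *
import cv2
go(.462,-.156,.15,0)
f=manip.grab_frame('wrist'); cv2.imwrite('pics/w5.png',f['img'][:,:,::-1])
"
```

```text
time: 7.98
ee_pos: [0.4748, 0.3254, 0.0404]
orientation: [0.087, 3.14, -0.0]
contact_force: [-0.1, -1.0, -0.2]
opening: 0.398
time: 8.4
ee_pos: [0.4749, 0.3255, 0.1532]
orientation: [0.087, 3.139, 0.0]
contact_force: [1.0, 0.5, 0.4]
opening: 0.625
t 8.4 pos [0.4749 0.3255 0.1532] yaw 3.0865 open 0.625 F [1.  0.5 0.4] j6 0.52
ROW [ -13.7 -481.4    3.1] [ 1.5000e-03 -2.0000e-04  3.0865e+00]
```

View pics/w5.png

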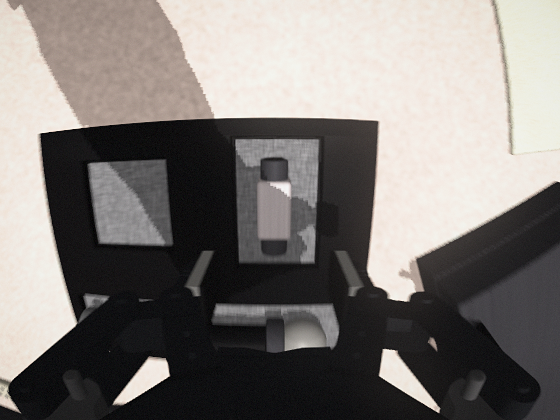

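The adapter lies flat, lengthwise and centred in the long recess at (273,207). Now the ring, keeping the same tool yaw.

```bash
python3 -m handwheel '[0,-20,0,0,0,0,-0.5, -1,-50,0,0,0,0,-0.5, -2,-86,0,0,0,0,-0.5, -3,-122,0,0,0,0,-0.5, -4,-158,0,0,0,0,-0.5]';python3 -c "
from h import *
go(.462,-.156,.15,-.055+np.pi)
"
```

```text
time: 8.87
ee_pos: [0.4732, 0.168, 0.16]
orientation: [0.084, 3.129, 0.008]
contact_force: [1.6, -0.7, -0.3]
opening: 0.751
t 8.87 pos [0.4732 0.168  0.16  ] yaw 3.0877 open 0.751 F [ 1.6 -0.7 -0.3] j6 0.23
ROW [  -6.1 -324.2    8.3] [0.0055 0.0115 0.0011]
```

```bash
python3 -m handwheel '[0,-38,1,0,0,0,-0.5, -1,-76,2,0,0,0,-0.5, -2,-114,3,0,0,0,-0.5, -3,-152,4,0,0.005,0,-0.5, -4,-190,5,0.005,0.01,0,-0.5]';python3 -c "
from h import *
go(.462,-.156,.15,-.055+np.pi)
"
```

```text
time: 9.28
ee_pos: [0.4669, -0.0238, 0.155]
orientation: [0.084, 3.137, 0.0]
contact_force: [1.0, -0.2, 0.3]
opening: 0.749
t 9.28 pos [ 0.4669 -0.0238  0.155 ] yaw 3.0878 open 0.749 F [ 1.  -0.2  0.3] j6 -0.17
ROW [  -2.2 -132.3    5. ] [0.0002 0.003  0.0012]
```

```bash
python3 -m handwheel '[-1,-36,2,0,0,0,-0.5, -2,-70,5,0,0,0,-0.5, -2,-104,5,0,0,0,-0.5, -2,-128,5,0,0.003,0,-0.5, -2,-132,5,0,0.003,0,-0.5]';python3 -m handwheel '[0,0,0,0,0,0,-0.5, 0,0,0,0,0,0,-0.5]';python3 -c "
from h import *
import cv2
go(.462,-.156,.15,-.055+np.pi)
f=manip.grab_frame('wrist');f['fish']=1
im=np.ascontiguousarray(f['img'][:,:,::-1])
a=np.linspace(0,2*np.pi,60)
for r in (.022,.014):
    uv=proj(f,np.c_[.462+r*np.cos(a),-.156+r*np.sin(a),0*a+.031])
    cv2.polylines(im,[np.int32(uv.round())],True,(0,0,255),1)
cv2.imwrite('pics/w6.png',im)
cv2.imwrite('pics/w6z.png',cv2.resize(im[150:290,200:350],None,fx=4,fy=4))
"
```

```text
time: 9.7
ee_pos: [0.4623, -0.1598, 0.1509]
orientation: [0.092, 3.138, -0.003]
contact_force: [-0.2, -1.0, 0.5]
opening: 0.75
time: 9.87
ee_pos: [0.4625, -0.16, 0.1515]
orientation: [0.093, 3.137, -0.004]
contact_force: [-0.3, 0.3, -0.3]
opening: 0.747
t 9.87 pos [ 0.4625 -0.16    0.1515] yaw 3.0822 open 0.747 F [-0.3  0.3 -0.3] j6 -0.44
ROW [0.7 4.  1.5] [-0.0022  0.003  -0.0044]
```

View pics/w6.png

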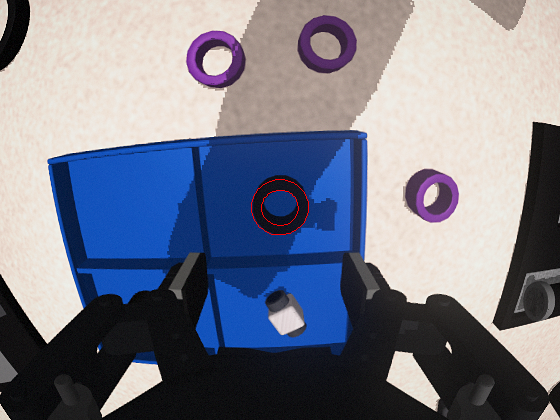

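View pics/w6z.png

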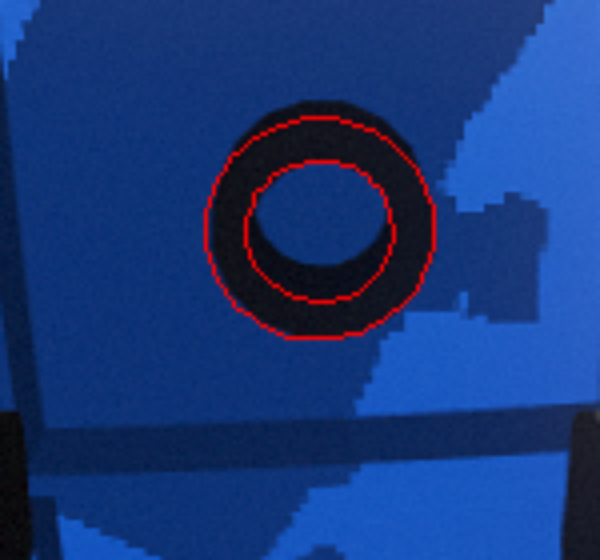

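The prediction fits the ring at (280,207), with the hole visible. Descending around it.

```bash
python3 -m handwheel '[0.5,4,15,-0.002,0.003,-0.004,-0.5, 0.5,4,40,-0.002,0.003,-0.004,-0.5, 0.5,4,65,-0.002,0.003,-0.004,-0.5, 0.5,4,90,-0.002,0.003,-0.004,-0.5, 0.5,4,90,-0.002,0.003,-0.004,-0.5]';python3 -m handwheel '[0,0,0,0,0,0,-0.5]';python3 -c "
from h import *
go(.462,-.156,.036,-.055+np.pi)
"
```

```text
time: 10.33
ee_pos: [0.4594, -0.1522, 0.0576]
orientation: [-0.081, -3.133, -0.006]
contact_force: [-2.3, 0.2, -0.4]
opening: 0.75
time: 10.42
ee_pos: [0.4591, -0.1509, 0.0575]
orientation: [-0.078, -3.132, -0.007]
contact_force: [0.8, -1.1, 1.0]
opening: 0.749
t 10.42 pos [ 0.4591 -0.1509  0.0575] yaw 3.0917 open 0.749 F [ 0.8 -1.1  1. ] j6 -0.43
ROW [-3.3 -5.1 21.5] [ 0.0043 -0.0086  0.0051]
```

```bash
python3 -m handwheel '[-3,-5,0,0.004,-0.008,0.005,-0.5, -3,-5,4,0.004,-0.008,0.005,-0.5, -3,-5,12,0.004,-0.008,0.005,-0.5, -3,-5,20,0.004,-0.008,0.005,-0.5, -3,-5,21,0.004,-0.008,0.005,-0.5]';python3 -m handwheel '[0,0,0,0,0,0,-0.5]';python3 -c "
from h import *
go(.462,-.156,.036,-.055+np.pi)
"
```

```text
time: 10.83
ee_pos: [0.4611, -0.1557, 0.0355]
orientation: [-0.086, -3.139, -0.001]
contact_force: [-0.2, 0.3, -1.0]
opening: 0.75
time: 10.92
ee_pos: [0.4607, -0.1555, 0.035]
orientation: [-0.087, -3.138, -0.002]
contact_force: [-0.1, -0.4, 0.2]
opening: 0.75
t 10.92 pos [ 0.4607 -0.1555  0.035 ] yaw 3.0864 open 0.75 F [-0.1 -0.4  0.2] j6 -0.44
ROW [-1.3 -0.4 -1. ] [ 0.0013 -0.0025 -0.0002]
```

```bash
python3 -m handwheel '[-1,-0.4,0,0,-0.002,0,1, -1,-0.4,0,0,-0.002,0,1, -1,-0.4,0,0,-0.002,0,1, -1,-0.4,0,0,-0.002,0,1, -1,-0.4,0,0,-0.002,0,1]' 35;python3 -m handwheel '[0,0,0,0,0,0,1, 0,0,0,0,0,0,1]';python3 -c "
from h import *
import cv2
go(.468,.196,.15,-.055+np.pi)
f=manip.grab_frame('wrist'); cv2.imwrite('pics/w7.png',f['img'][:,:,::-1])
"
```

```text
time: 11.33
ee_pos: [0.4619, -0.1561, 0.0352]
orientation: [-0.087, -3.14, -0.002]
contact_force: [-0.2, -0.3, 1.0]
opening: 0.493
time: 11.5
ee_pos: [0.4619, -0.1561, 0.0352]
orientation: [-0.087, -3.14, -0.002]
contact_force: [-0.6, -0.3, -1.1]
opening: 0.494
t 11.5 pos [ 0.4619 -0.1561  0.0352] yaw 3.0862 open 0.494 F [-0.6 -0.3 -1.1] j6 -0.44
ROW [  13.4  352.1 -114.4] [ 0.001  -0.     -0.0004]
```

View pics/w7.png

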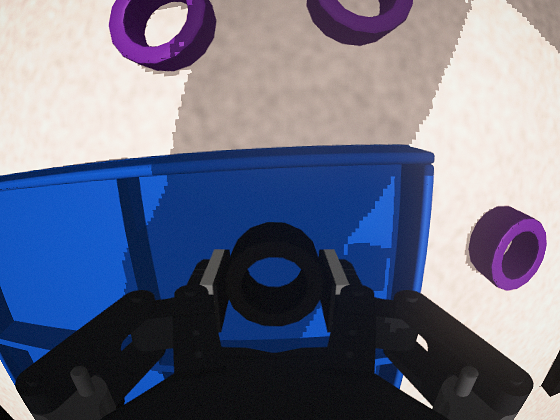

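The ring at (273,274) is gripped symmetrically, opening 0.49 (about 42 mm). Lifting and carrying.

```bash
python3 -m handwheel '[0,0,-10,0,0,0,1, 0,0,-35,0,0,0,1, 0,0,-70,0,0,0,1, 0,0,-95,0,0,0,1, 0,5,-105,0,0,0,1]';python3 -c "
from h import *
go(.468,.196,.14,-.055+np.pi)
"
```

```text
time: 11.97
ee_pos: [0.4641, -0.1526, 0.1446]
orientation: [0.088, 3.135, -0.003]
contact_force: [1.0, -0.6, -0.6]
opening: 0.501
t 11.97 pos [ 0.4641 -0.1526  0.1446] yaw 3.0855 open 0.501 F [ 1.  -0.6 -0.6] j6 -0.43
ROW [ 15.7 348.3   3.9] [-0.0019  0.0057 -0.0011]
```

```bash
python3 -m handwheel '[1,20,0,0,0,0,1, 2,50,0,0,0,0,1, 4,86,0,0,0,0,1, 6,122,0,0,0,0,1, 8,158,0,0,0.005,0,1]';python3 -c "
from h import *
go(.468,.196,.14,-.055+np.pi)
"
```

```text
time: 12.38
ee_pos: [0.4642, 0.0072, 0.1442]
orientation: [0.09, 3.14, -0.003]
contact_force: [1.7, 0.4, -0.4]
opening: 0.498
t 12.38 pos [0.4642 0.0072 0.1442] yaw 3.0846 open 0.498 F [ 1.7  0.4 -0.4] j6 -0.1
ROW [  6.9 188.7   3.9] [-0.0017  0.0003 -0.002 ]
```

```bash
python3 -m handwheel '[1,38,1,0,0,0,1, 2,76,2,0,0,0,1, 4,114,3,0,0,0,1, 6,152,4,0,0,-0.002,1, 7,186,10,0,0,-0.002,1]';python3 -m handwheel '[0,3,20,0,0,0,1, 0,3,40,0,0,0,1, 0,3,40,0,0,0,1]';python3 -c "
from h import *
import cv2
go(.468,.196,.0412,-.055+np.pi)
f=manip.grab_frame('wrist');f['fish']=1
im=np.ascontiguousarray(f['img'][:,:,::-1])
cv2.polylines(im,[np.int32(box(f,(.468,.196),-.055,.018,.04,.04).round())],True,(0,0,255),1)
cv2.imwrite('pics/w8.png',im)
"
```

```text
time: 12.8
ee_pos: [0.4674, 0.1958, 0.1345]
orientation: [0.085, 3.139, -0.002]
contact_force: [0.5, -0.4, 0.0]
opening: 0.495
time: 13.05
ee_pos: [0.4643, 0.1993, 0.091]
orientation: [-0.081, -3.135, 0.004]
contact_force: [-0.6, -1.0, -1.0]
opening: 0.49
t 13.05 pos [0.4643 0.1993 0.091 ] yaw 3.0899 open 0.49 F [-0.6 -1.  -1. ] j6 0.3
ROW [-4.1 -3.  49.8] [-0.003  -0.005   0.0033]
```

View pics/w8.png

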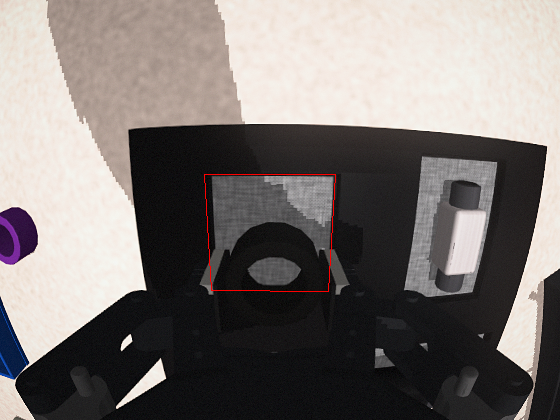

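The ring is held over the square recess, and the outline matches the rim (x 205–336). The adapter is still in place at (460,237). Lowering in stages.

```bash
python3 -m handwheel '[-4,-3,5,-0.003,-0.005,0.003,1, -4,-3,15,-0.003,-0.005,0.003,1, -4,-3,27,-0.003,-0.005,0.003,1, -4,-3,38,-0.003,-0.005,0.003,1, -4,-3,40,-0.003,-0.005,0.003,1]';python3 -m handwheel '[0,0,0,0,0,0,1, 0,0,0,0,0,0,1]';python3 -c "
from h import *
go(.468,.196,.0412,-.055+np.pi)
"
```

```text
time: 13.52
ee_pos: [0.4681, 0.1946, 0.0513]
orientation: [-0.09, -3.14, 0.0]
contact_force: [-0.1, -0.1, 0.1]
opening: 0.497
time: 13.68
ee_pos: [0.4684, 0.1941, 0.0515]
orientation: [-0.092, -3.14, 0.0]
contact_force: [-0.4, 0.4, -0.4]
opening: 0.497
t 13.68 pos [0.4684 0.1941 0.0515] yaw 3.0831 open 0.497 F [-0.4  0.4 -0.4] j6 0.29
ROW [ 0.5  1.9 10.3] [-0.0002 -0.0005 -0.0035]
```

```bash
python3 -m handwheel '[0.5,2,3,0,0,-0.003,1, 0.5,2,6,0,0,-0.003,1, 0.5,2,9,0,0,-0.003,1, 0.5,2,10,0,0,-0.003,1, 0.5,2,10,0,0,-0.003,1]';python3 -m handwheel '[0,0,0.8,0,0,0,1, 0,0,1,0,0,0,1]';python3 -c "
from h import *
go(.468,.196,.0402,-.055+np.pi)
"
```

```text
time: 14.1
ee_pos: [0.4677, 0.1961, 0.0412]
orientation: [-0.087, -3.139, 0.0]
contact_force: [-0.5, -0.3, -0.3]
opening: 0.496
time: 14.27
ee_pos: [0.4677, 0.1962, 0.0402]
orientation: [-0.087, -3.139, 0.001]
contact_force: [0.4, -0.4, 1.3]
opening: 0.495
t 14.27 pos [0.4677 0.1962 0.0402] yaw 3.0863 open 0.495 F [ 0.4 -0.4  1.3] j6 0.29
ROW [-0.3 -0.1  0. ] [-0.0003 -0.001  -0.0003]
```

```bash
python3 -m handwheel '[0,0,0,0,0,0,-0.1, 0,0,0,0,0,0,-0.1, 0,0,0,0,0,0,-0.1]';python3 -m handwheel '[0,0,-3,0,0,0,-0.12, 0,0,-10,0,0,0,-0.15, 0,0,-30,0,0,0,-0.2, 0,0,-65,0,0,0,-0.4, 0,0,-100,0,0,0,-0.6]';python3 -m handwheel '[0,0,-30,0,0,0,-0.6, 0,-30,-40,0,0,0,-0.6, 0,-60,-40,0,0,0,-0.6, 0,-60,-40,0,0,0,-0.6]';python3 -c "
from h import *
import cv2
go(.468,.196,.0402,-.055+np.pi)
for n in ('wrist','side','top'):
    f=manip.grab_frame(n); cv2.imwrite(f'pics/{n}9.png',f['img'][:,:,::-1])
"
```

```text
time: 14.52
ee_pos: [0.4678, 0.1962, 0.0403]
orientation: [-0.087, -3.14, 0.0]
contact_force: [-1.3, 0.3, 0.1]
opening: 0.553
time: 14.93
ee_pos: [0.4667, 0.1959, 0.1411]
orientation: [-0.087, -3.137, 0.002]
contact_force: [0.5, 1.0, 0.0]
opening: 0.799
time: 15.27
ee_pos: [0.4641, 0.133, 0.1833]
orientation: [-0.091, -3.14, 0.004]
contact_force: [0.5, 0.4, -0.5]
opening: 0.796
t 15.27 pos [0.4641 0.133  0.1833] yaw 3.0834 open 0.796 F [ 0.5  0.4 -0.5] j6 0.17
ROW [ -0.3  63.4 142.9] [-0.0023 -0.0002 -0.0032]
```

View pics/wrist9.png

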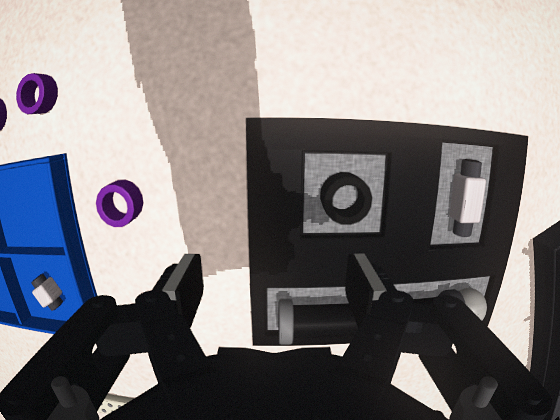

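View pics/side9.png

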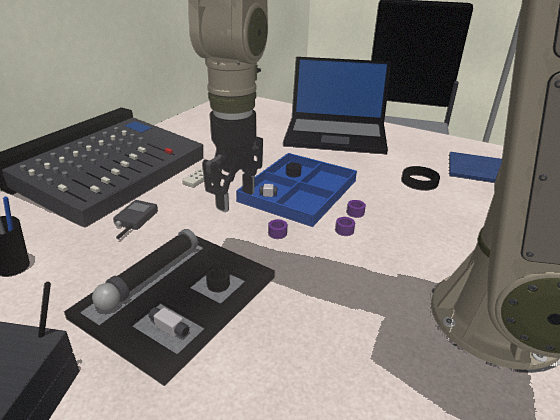

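View pics/top9.png

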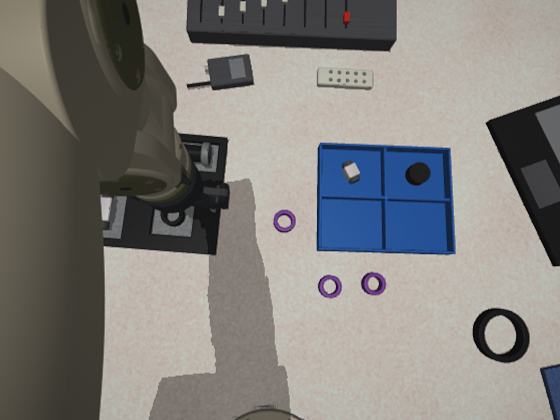

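The wrist view shows the ring flat and central in the square recess at (346,197). The adapter is flat and lengthwise in the long recess at (468,197). The short adapter, cap and purple rings haven't moved, and the gripper is clear, so I'm handing in.

```bash
python3 -m handwheel '[0,0,0,0,0,0,-0.6, 0,0,0,0,0,0,-0.6]'; python3 -c "
from cell import manip
print(manip.sign_off())"
```

```text
time: 15.58
ee_pos: [0.4635, 0.1365, 0.1816]
orientation: [-0.087, -3.137, 0.0]
contact_force: [-0.5, -0.1, -0.4]
opening: 0.801
the job is handed in; nothing more can be done
None
```

The kit is complete and handed in at about 15.6 s. The longer adapter lies flat and lengthwise in the long recess, and the rubber ring lies flat in the square recess.

- **Last checks:** The final wrist and side pictures show both parts roughly central in their recesses. The gripper was clear of everything. The short adapter, the cap and the purple rings had not moved. The final top view was partly blocked by the arm, so it could not confirm the adapter.
- **Forces:** The readings I took between moves peaked at about 6 N, briefly, while closing on the adapter.
- **One hiccup:** Joint 6 reached the end of its range (3.14) while I was carrying the adapter. I turned the tool half a turn and placed it in the equivalent pose. I saw no other fault.

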